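Put three desk things back on their own mats

TASK

The three things on the desk mats have got mixed up: move them so that the cactus pot stands upright on the round mat, the memo box on the square mat with its sides in line with the mat's, and the stapler on the oblong mat lying along it (either way round), each in the middle of its mat and let go. The closed notebook is a free spot where one of them can wait meanwhile. Never tip the cactus pot over, and leave the mug and the phone where they are.

Things in the scene. Friction and masses are not known exactly. Their poses are not given: they have to be found in the camera images.
- cactus_pot: Loose white ceramic straight-sided round pot, 58 mm in diameter and 54 mm high, with a rigid green ball cactus (42 mm in diameter) rising from it to 86 mm above the underside; about 0.25 kg. Grip the pot wall between 15 and 45 mm above the underside. Origin: centre of the underside, z up along its axis; its yaw has no meaning. At the start it stands upright on one of the wrong mats.
- memo_box: Loose square light-wood box filled with white note paper: wooden sides 56 x 56 mm, 38 mm high, paper 48 x 48 mm rising to 47 mm; about 0.18 kg. Grip across two facing wooden sides. Origin: centre of the underside, z up, x and y square to the sides (all four sides alike). At the start it stands on one of the wrong mats.
- stapler: Loose black stapler: base 128 mm long (x), 38 mm wide (y), 10 mm thick; above it the arm, 112 x 30 mm, with upright flat sides from 10 to 42 mm above the underside; about 0.26 kg, balanced near its middle. Grip across the arm (along y) near the middle. Origin: centre of the underside, x along it towards the steel nose, z up. At the start it lies on a wrong mat, ends overhanging.
- mat_round: Round flat light grey felt mat fixed to the desk, 86 mm in diameter, 4 mm thick: the place of the cactus pot. Origin: centre of its underside on the desk top, z up; its yaw has no meaning.
- mat_square: Square flat light grey felt mat fixed to the desk, 84 x 84 mm, 4 mm thick: the place of the memo box. Origin: centre of its underside on the desk top, z up, x and y along its sides.
- mat_oblong: Oblong flat light grey felt mat fixed to the desk, 156 mm long (x), 66 mm wide (y), 4 mm thick: the place of the stapler. Origin: centre of its underside on the desk top, x along its length, z up.
- notebook: Closed blue notebook lying flat, does not move, 150 mm (x) by 105 mm (y), 10 mm thick: bare at the start, a free spot for setting one thing down. Origin: centre of its underside on the desk top, z up.
- mug: Bystander: loose white empty mug standing upright, 72 mm in diameter, 78 mm high, handle sticking out at its +y side by about 30 mm. Origin: centre of the underside, z up. To be left alone.
- phone: Bystander: loose black phone lying flat, 148 mm (x) by 71 mm (y), 9 mm thick. Origin: centre of the underside, z up. To be left alone.
Things that resemble listed ones, but are neither listed nor needed, are in the scene too. Leave any red or yellow look-alike of the stapler alone.

How it is judged (in metres and radians):
At the end, for the whole second after the job is handed in: Pot on the round, memo box on the square, stapler on the oblong mat: each resting on it upright (0.1 rad), at rest, centres within 14 mm; box sides within 0.22 rad of the mat's sides (any quarter turn), stapler within 0.22 rad of the mat's length (either way round) (horizontal distance between cactus_pot and mat_round below 0.014 m and z of cactus_pot in the frame of mat_round between 0.001 and 0.009 m and angle between each of cactus_pot, memo_box, stapler's own z axis and vertical below 0.1 rad and linear speed of each of cactus_pot, memo_box, stapler below 0.02 m/s and angular speed of each of cactus_pot, memo_box, stapler below 0.2 rad/s and horizontal distance between memo_box and mat_square below 0.014 m and z of memo_box in the frame of mat_square between 0.001 and 0.009 m and horizontal distance between stapler and mat_oblong below 0.014 m and z of stapler in the frame of mat_oblong between 0.001 and 0.009 m and (angle between the x axis of memo_box and the x axis of mat_square, either way round below 0.22 rad or angle between the x axis of memo_box and the x axis of mat_square, either way round above 1.35 rad) and angle between the x axis of stapler and the x axis of mat_oblong, either way round below 0.22 rad); the robot touches nothing.
It fails at once if the cactus pot is tipped by more than 0.7 rad (angle between cactus_pot's own z axis and vertical above 0.7 rad).
It fails at once if the mug is moved by more than 20 mm or tipped (distance of mug from where it was at the start of the episode above 0.02 m or angle between mug's own z axis and vertical above 0.35 rad).
It fails at once if the phone is moved by more than 20 mm (distance of phone from where it was at the start of the episode above 0.02 m).
It also fails if it takes over 106 s, if anything falls off the work surface, if the arm or the gripper's body presses on something with over 40 N, if the wrist force passes 120 N, or if a joint passes its speed limit or range.

ROBOT

A 6-joint arm with a two-finger parallel gripper is mounted at the origin on the work surface. World frame = base frame: x ahead of the robot, y to its left, z up, the work surface at z = 0. Lengths are in mm, angles in rad, forces in N, time in s.
With the tool pointing down it reaches from about 250 to 800 mm from the base axis. Payload 3.9 kg.
Tool frame: the origin (TCP) lies at the very end of the fingers, on their centre line; the grasp point (between the pads) lies 19 mm behind it (ctrl.grip_depth is the distance from the TCP to the grasp point, in mm); z points along the fingers, y is the direction in which the jaws open and shut (so a half turn about z gives the same grasp; the last joint's range is limited). The gripper opens to 85 mm and grips with 20 to 120 N. Pads are 22 mm wide; open, the fingers measure 114 mm over their backs; the gripper's body (76 mm by 85 mm) begins 54 mm behind the grasp point. The pads swing forward as they close: fully open they stand 13 mm farther back than shut.
Start: joints at [-1.152, 0.26, -0.138, 1.173, 0, 1.571], TCP at [213.493, -479.621, 231.304] pointing down, gripper open.
Joint ranges: [-2.78, 2.78], [-0.83, 1.72], [-1.28, 1.37], [-1.9, 2.12], [-1.57, 1.48], [-3.14, 3.14]. Speed limits (rad/s): [2.57, 2.57, 3.14, 3.14, 3.14, 3.14].

INTERFACE

Orientations are given as a unit quaternion [w, x, y, z].
In Python, from cell import ctrl gives the robot as it stands.
- The arm moves only by the tool step_arm, never from a script. Its argument "motion" is a list of rows, each an object of numbers: "grip": the closure in counts, from 0 (fully open) to 255 (shut); "x", "y", "z": the shift along the tool's x, y, z in mm; "ax", "ay", "az": the turn, a rotation vector about the tool's x, y, z in degrees. A call has 1 to 12 rows; each row is the pose to reach, as a shift and turn from the pose measured when the call began, along the tool's axes at that moment; what a row does not reach only later rows make up. A row lasts 1/12 s, in which the tool goes at most 41.7 mm and 7.16 degrees, less where a joint would pass 70% of its speed; a pose out of reach is approached as far as the arm can. A call with a gripper value outside its range is refused whole. The fingers move at their own pace and stop on an object; "force" is the grip in N (left out, the last holds). Time passes only in rows, so rows that repeat a pose let the fingers close. It gives the time, the measured TCP pose, the force and the opening at its end, in the units of the state.
- ctrl.get_state(): the state, without advancing time (a new reading comes with each control period).
- ctrl.get_image(name): name is "scene" or "top"; returns (picture, depth): 420x560x3 uint8, blue, green, red; 420x560 float32, mm along the optical axis (not along the pixel's ray), 0 where there is no reading.
- ctrl.calibration(name): a dict with "mtx" (3x3 intrinsics, pixels), "world_to_cam" (4x4, takes a point from world to camera coordinates). Camera axes: x right, y down, z forward; pixel columns grow to the right and rows downward; lengths in mm; the calibration is good to about 2 mm. A picture is of the moment at which its call begins. calibration takes no time and is no camera call.
- ctrl.job_done(): hands the job in, once; it reports no verdict.
The state is a dict: "time": time; "q": joint angles; "joint_vel": joint speeds; "effort": joint torques, N m; "ee_pos": TCP position; "ee_rot": TCP orientation; "wrist_force": force on the tool from outside, world axes, zero at the start; "ft_torque": the same for the moment, N m; "finger_gap": finger opening in mm.
Only numpy, scipy, OpenCV 4.12 (cv2) and the standard library are available. Lean on these libraries where they do the work, as an engineer would, in place of code of your own. Each camera call takes 0.05 s, during which the arm holds its last target. There are 200 camera calls.

## Working session

There is one attempt and no reset: what is moved stays moved. The work goes in short steps, Python scripts to look and compute and a tool call to move; the robot and the scene stay as the last step left them, time stands still between calls to the robot, and variables do not carry over. Pictures are saved under pics/ and viewed, about 12 in all and at most 16, crops included, and the job is handed in when it is done.

Besides the shell and the picture viewer there is one more tool, called after "Request:" by a JSON object that holds its "name" and its "arguments". step_arm: Moves the arm, as the interface text tells. Its arguments: {"type":"object","properties":{"motion":{"type":"array"},"force":{"type":"number"}},"required":["motion"]}

```bash
ls; mkdir -p pics; cat > h.py <<'E'
import numpy as np, cv2
from cell import ctrl
E
python3 - <<'E'
from h import *
np.set_printoptions(precision=4,suppress=True)
for n in("scene","top"):
    im,d=ctrl.get_image(n); cv2.imwrite(f"pics/{n}0.png",im); np.save(f"{n}_d0.npy",d)
    c=ctrl.calibration(n); print(n,c["mtx"],c["world_to_cam"])
print(ctrl.get_state())
E
```

```text
pics
scene [[413.8904   0.     281.7826]
 [  0.     413.8904 206.9197]
 [  0.       0.       1.    ]] [[  -0.1936    0.9811   -0.0009  -83.8697]
 [   0.7143    0.1403   -0.6856 -341.4184]
 [  -0.6725   -0.1333   -0.728  1364.8904]
 [   0.        0.        0.        1.    ]]
top [[438.7701   0.     281.1546]
 [  0.     438.7701 211.8444]
 [  0.       0.       1.    ]] [[ -0.0245  -0.9997  -0.0043 177.8403]
 [ -0.981    0.0249  -0.1924 503.2018]
 [  0.1924  -0.0005  -0.9813 958.9417]
 [  0.       0.       0.       1.    ]]
{'time': 0.1, 'q': array([-1.152 ,  0.2606, -0.1393,  1.1727, -0.    ,  1.5708]), 'joint_vel': array([-0.0005, -0.0029,  0.0022,  0.0005,  0.0021, -0.0011]), 'effort': array([ -0.0004, -40.6509,  25.4527,   0.0101,  -0.    ,  -0.    ]), 'ee_pos': array([ 213.2391, -479.0645,  230.5408]), 'ee_rot': array([-0.0009,  0.9782,  0.2079, -0.0002]), 'wrist_force': array([-0.0945,  0.0305, -0.5601]), 'ft_torque': array([0.0007, 0.0187, 0.0285]), 'finger_gap': 85.60988910832786}
```

View pics/top0.png

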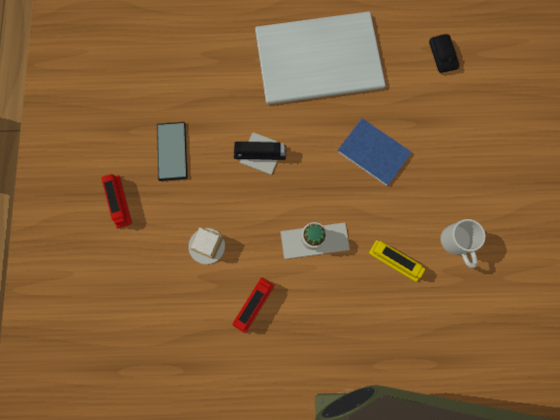

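View pics/scene0.png

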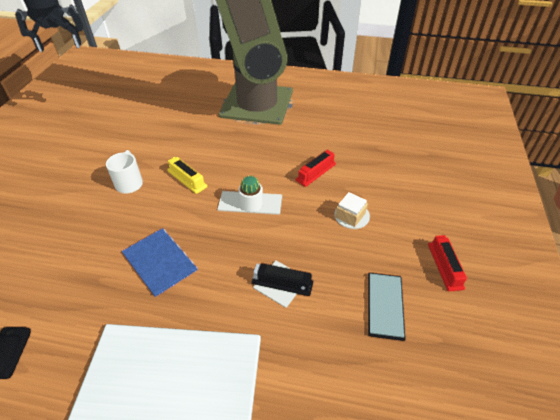

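Top view: the black stapler is at (260,151), lying on the square mat. The pot is at (314,236) on the oblong mat, and the memo box at (206,243) on the round mat. The notebook is at (375,152), the mug at (463,238) and the phone at (172,151).

Look-alikes: red staplers at (116,200) and (253,305), a yellow one at (397,260), and a black mouse at (444,53). My choice is the black stapler at (260,151), which has the steel nose.

```bash
cat >> h.py <<'E'
np.set_printoptions(precision=3,suppress=True)
def cam(n):
    c=ctrl.calibration(n); return np.array(c["mtx"]),np.array(c["world_to_cam"])
def cloud(n,d):
    K,T=cam(n); v,u=np.mgrid[:d.shape[0],:d.shape[1]]
    p=np.stack([(u-K[0,2])/K[0,0]*d,(v-K[1,2])/K[1,1]*d,d],-1)
    return (p-T[:3,3])@T[:3,:3]
def plane(n,uv,z):
    K,T=cam(n); uv=np.atleast_2d(uv).astype(float)
    r=np.c_[(uv-K[:2,2])/K[0,0],np.ones(len(uv))]@T[:3,:3]; o=-T[:3,:3].T@T[:3,3]
    return o+r*((z-o[2])/r[:,2])[:,None]
def proj(n,p):
    K,T=cam(n); q=np.atleast_2d(p)@T[:3,:3].T+T[:3,3]; q=q@K.T; return q[:,:2]/q[:,2:]
def rect(xy):
    (c,s,a)=cv2.minAreaRect(np.float32(xy)); 
    if s[0]<s[1]: s=s[::-1]; a+=90
    return f"c=({c[0]:.1f},{c[1]:.1f}) size={s[0]:.1f}x{s[1]:.1f} longaxis={((a+90)%180)-90:.1f}deg"
E
python3 - <<'E'
from h import *
im=cv2.imread("pics/top0.png"); sc=cv2.imread("pics/scene0.png")
a=cv2.resize(im[110:270,180:380],None,fx=4,fy=4,interpolation=cv2.INTER_CUBIC)[:600]
cv2.imwrite("pics/crop1.png",a)
C={n:cloud(n,np.load(n+"_d0.npy")) for n in("top","scene")}
boxes={"top":{"stapler":(230,135,292,168),"pot":(298,218,332,254),"box":(188,224,226,265),"notebook":(335,118,415,188),"obl_l":(284,232,296,255),"desk":(300,270,340,290),"mug":(440,220,486,268)},
"scene":{"stapler":(250,260,316,298),"pot":(236,174,266,212),"box":(334,192,370,228),"notebook":(120,228,198,296),"obl_l":(222,196,234,210),"desk":(220,222,260,240)}}
for n in C:
  for k,(x0,y0,x1,y1) in boxes[n].items():
    p=C[n][y0:y1,x0:x1].reshape(-1,3); z=p[:,2]
    print(n,k,"zpct",np.percentile(z,[5,25,50,75,95,99]))
    t={"stapler":(36,46),"pot":(60,95),"box":(42,52),"notebook":(7,20)}.get(k)
    if t:
      q=p[(z>t[0])&(z<t[1])]; 
      if len(q)>5: print("   ",len(q),q.mean(0),rect(q[:,:2]))
E
```

```text
top stapler zpct [-2.678  0.28   4.838 42.534 47.776 49.984]
    377 [665.167 212.469  43.153] c=(668.4,213.9) size=119.5x31.6 longaxis=86.9deg
top pot zpct [-1.549  2.239  6.131 60.664 86.649 89.368]
    313 [450.973  92.445  80.861] c=(453.1,90.8) size=53.2x46.6 longaxis=24.2deg
top box zpct [-2.477  0.452  4.466 48.56  52.347 54.345]
    403 [443.858 339.634  49.193] c=(444.1,339.9) size=54.8x54.7 longaxis=66.4deg
top notebook zpct [-3.013 -0.678  2.322  9.37  11.948 13.946]
    2303 [661.722 -68.09    9.874] c=(662.9,-67.6) size=149.9x108.1 longaxis=51.9deg
top obl_l zpct [0.47  2.493 3.739 5.049 7.073 8.007]
top desk zpct [-3.556 -1.613 -0.228  0.886  2.593  4.139]
top mug zpct [-2.452  0.298  6.855 50.251 77.208 79.888]
scene stapler zpct [-0.849  1.517 12.258 43.434 48.445 49.804]
    360 [673.191 214.729  42.957] c=(667.6,217.1) size=119.5x30.7 longaxis=87.0deg
scene pot zpct [-0.257  3.451 29.203 59.779 86.59  89.314]
    273 [458.579  97.1    78.711] c=(453.7,95.5) size=49.7x42.1 longaxis=-33.4deg
scene box zpct [-0.874  2.041 14.837 47.709 52.323 54.177]
    310 [447.864 343.362  49.011] c=(443.9,343.2) size=55.6x54.2 longaxis=65.6deg
scene notebook zpct [-1.152  0.56   6.867 10.473 12.357 13.545]
    2622 [664.825 -62.616  10.528] c=(660.9,-64.9) size=153.7x106.0 longaxis=51.8deg
scene obl_l zpct [2.301 3.856 4.863 5.573 6.857 7.319]
scene desk zpct [-1.575 -0.371  0.511  1.463  2.974  4.293]
```

View pics/crop1.png

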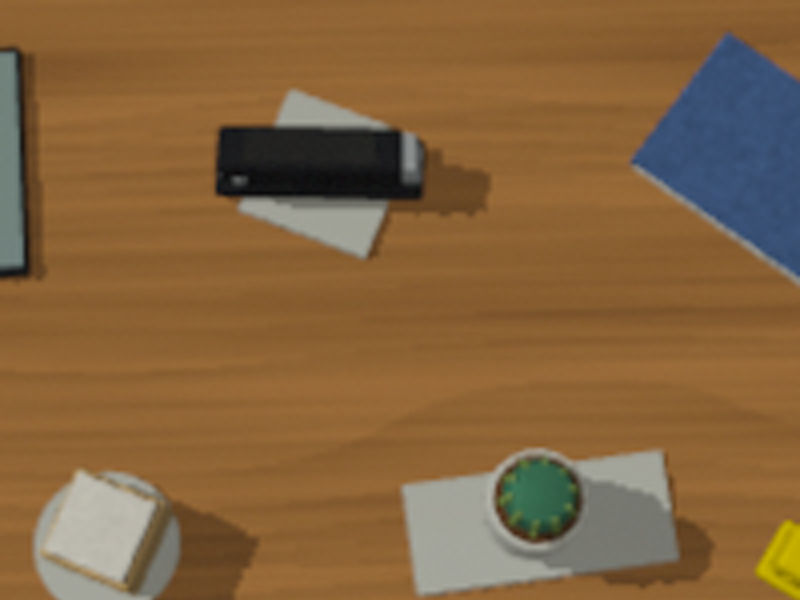

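The crop confirms the choice: a black stapler with a steel nose over the square mat, the box on the round mat and the pot on the oblong mat. Next I measure the mats.

```bash
cat >> h.py <<'E'
def matmask(n,im,d):
    hsv=cv2.cvtColor(im,cv2.COLOR_BGR2HSV); z=cv2.medianBlur(cloud(n,d)[...,2].astype(np.float32),5)
    m=((hsv[...,1]<75)&(hsv[...,2]>70)&(z<10)).astype(np.uint8)*255
    return cv2.morphologyEx(m,cv2.MORPH_OPEN,np.ones((3,3)))
E
python3 - <<'E'
from h import *
B={"top":{"sq":(232,128,300,178),"ob":(274,218,356,262),"ro":(184,224,230,270)},
"scene":{"sq":(245,255,318,310),"ob":(212,186,290,218),"ro":(330,195,376,232)}}
for n in B:
  im=cv2.imread(f"pics/{n}0.png"); m=matmask(n,im,np.load(n+"_d0.npy")); vis=[]
  for k,(x0,y0,x1,y1) in B[n].items():
    mm=np.zeros_like(m); mm[y0:y1,x0:x1]=m[y0:y1,x0:x1]
    v,u=np.nonzero(mm); p=plane(n,np.c_[u,v],4.5)[:,:2]
    h=cv2.convexHull(np.float32(p))[:,0]
    print(n,k,len(p),rect(p),"circ",cv2.minEnclosingCircle(h))
    c=im.copy(); c[mm>0]=(255,0,255); vis.append(cv2.resize(np.hstack([im[y0:y1,x0:x1],c[y0:y1,x0:x1]]),(400,150 if k!='ro' else 200)))
  cv2.imwrite(f"pics/mm_{n}.png",np.vstack(vis))
cv2.imwrite("pics/mm.png",np.hstack([cv2.imread(f"pics/mm_{n}.png") for n in B]))
E
```

```text
top sq 463 c=(665.6,210.1) size=84.9x84.4 longaxis=-23.2deg circ ((665.6456298828125, 210.74566650390625), 56.93269348144531)
top ob 1359 c=(445.5,87.9) size=156.7x67.2 longaxis=-83.7deg circ ((445.34490966796875, 87.33102416992188), 83.97711944580078)
top ro 358 c=(427.8,346.7) size=86.3x61.3 longaxis=77.2deg circ ((439.04559326171875, 344.41790771484375), 43.432125091552734)
scene sq 486 c=(666.6,213.5) size=86.7x86.5 longaxis=-22.8deg circ ((666.531982421875, 214.32984924316406), 57.73955535888672)
scene ob 873 c=(446.6,91.2) size=157.5x71.0 longaxis=-83.6deg circ ((445.99853515625, 90.76399993896484), 83.81631469726562)
scene ro 215 c=(459.7,359.6) size=86.4x43.1 longaxis=-59.2deg circ ((444.4315185546875, 350.5518798828125), 43.241607666015625)
```

View pics/mm.png

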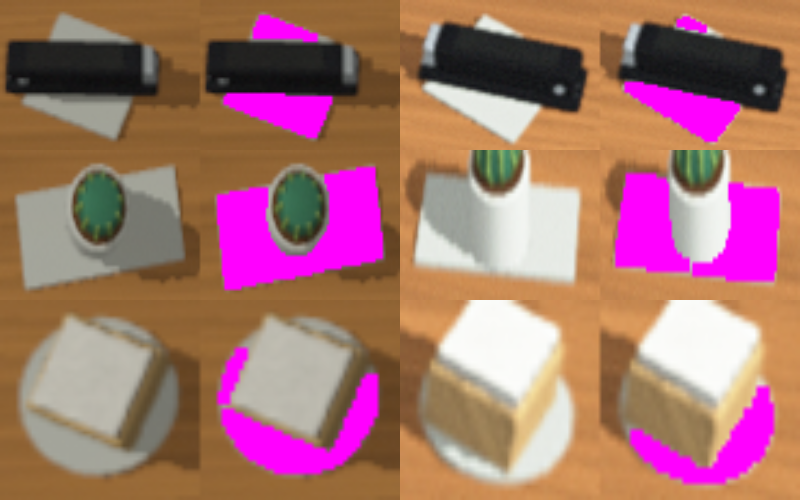

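Four pictures so far. The masks fit the mats well. Plan: box to notebook, pot to round, stapler to oblong, box to square.

```bash
cat >> h.py <<'E'
from scipy.spatial.transform import Rotation as Ro
def go(*wps):
    s=ctrl.get_state(); R=Ro.from_quat(np.roll(s["ee_rot"],-1)); p=s["ee_pos"]; M=R.as_matrix()
    y0=np.degrees(np.arctan2(M[1,1],M[0,1]))
    print("t",s["time"],"tcp",p,"yaw_y",y0,"q1,q6 deg",np.degrees(s["q"][[0,5]]),"gap",s["finger_gap"],"F",s["wrist_force"])
    for x,y,z,yaw in wps:
        yaw=y0+((yaw-y0+90)%180-90); a=np.radians(yaw)
        yv=np.array([np.cos(a),np.sin(a),0]); zv=np.array([0,0,-1.]); G=np.c_[np.cross(yv,zv),yv,zv]
        print((x,y,z,round(yaw,1)),"shift",M.T@(np.array([x,y,z])-p),"turn",np.degrees(Ro.from_matrix(M.T@G).as_rotvec()))
E
python3 -c "
from h import *
go((330,0,230,-66),(444,341.5,180,-24),(444,341.5,11,-24))"
```

```text
t 0.1 tcp [ 213.239 -479.064  230.541] yaw_y -66.00507110796046 q1,q6 deg [-66.004  90.001] gap 85.60988910832786 F [-0.094  0.031 -0.56 ]
(330, 0, 230, np.float64(-66.0)) shift [ 301.485 -390.181    1.228] turn [-0.102  0.002 -0.005]
(444, 341.5, 180, np.float64(-24.0)) shift [ 544.508 -655.721   51.695] turn [ -0.098  -0.036 -42.005]
(444, 341.5, 11, np.float64(-24.0)) shift [ 544.512 -655.42   220.694] turn [ -0.098  -0.036 -42.005]
```

Request:
{"name": "step_arm", "arguments": {"motion": [{"grip": 0, "x": 545, "y": -656, "z": 52, "az": -42}, {"x": 545, "y": -656, "z": 52, "az": -42}, {"x": 545, "y": -656, "z": 52, "az": -42}, {"x": 545, "y": -656, "z": 52, "az": -42}, {"x": 545, "y": -656, "z": 52, "az": -42}, {"x": 545, "y": -656, "z": 52, "az": -42}, {"x": 545, "y": -656, "z": 52, "az": -42}, {"x": 545, "y": -656, "z": 52, "az": -42}, {"x": 545, "y": -656, "z": 52, "az": -42}, {"x": 545, "y": -656, "z": 52, "az": -42}, {"x": 545, "y": -656, "z": 52, "az": -42}, {"x": 545, "y": -656, "z": 52, "az": -42}]}}

```text
invalid input
```

```bash
python3 -c "
from h import *
go((444,341.5,180,-24),(444,341.5,11,-24))"
```

```text
t 0.1 tcp [ 213.239 -479.064  230.541] yaw_y -66.00507110796046 q1,q6 deg [-66.004  90.001] gap 85.60988910832786 F [-0.094  0.031 -0.56 ]
(444, 341.5, 180, np.float64(-24.0)) shift [ 544.508 -655.721   51.695] turn [ -0.098  -0.036 -42.005]
(444, 341.5, 11, np.float64(-24.0)) shift [ 544.512 -655.42   220.694] turn [ -0.098  -0.036 -42.005]
```

Request:
{"name": "step_arm", "arguments": {"motion": [{"grip": 0, "x": 272, "y": -328, "z": 26, "ax": 0, "ay": 0, "az": -42}, {"grip": 0, "x": 272, "y": -328, "z": 26, "ax": 0, "ay": 0, "az": -42}, {"grip": 0, "x": 272, "y": -328, "z": 26, "ax": 0, "ay": 0, "az": -42}, {"grip": 0, "x": 272, "y": -328, "z": 26, "ax": 0, "ay": 0, "az": -42}, {"grip": 0, "x": 272, "y": -328, "z": 26, "ax": 0, "ay": 0, "az": -42}, {"grip": 0, "x": 272, "y": -328, "z": 26, "ax": 0, "ay": 0, "az": -42}, {"grip": 0, "x": 272, "y": -328, "z": 26, "ax": 0, "ay": 0, "az": -42}, {"grip": 0, "x": 272, "y": -328, "z": 26, "ax": 0, "ay": 0, "az": -42}, {"grip": 0, "x": 272, "y": -328, "z": 26, "ax": 0, "ay": 0, "az": -42}, {"grip": 0, "x": 272, "y": -328, "z": 26, "ax": 0, "ay": 0, "az": -42}, {"grip": 0, "x": 272, "y": -328, "z": 26, "ax": 0, "ay": 0, "az": -42}, {"grip": 0, "x": 272, "y": -328, "z": 26, "ax": 0, "ay": 0, "az": -42}]}}

```text
time: 1.1
ee_pos: [328.3, -66.0, 204.7]
ee_rot: [-0.001, 0.837, 0.547, 0.0]
wrist_force: [0.5, -0.7, 0.1]
finger_gap: 85.3
```

```bash
python3 -c "
from h import *
go((444,341.5,180,-24),(444,341.5,11,-24))"
```

```text
t 1.1 tcp [328.302 -66.036 204.747] yaw_y -23.61957697870188 q1,q6 deg [-11.487 102.132] gap 85.34618025112786 F [ 0.459 -0.69   0.094]
(444, 341.5, 180, np.float64(-24.0)) shift [419.709 -57.223  25.569] turn [-0.13  -0.094  0.38 ]
(444, 341.5, 11, np.float64(-24.0)) shift [419.43  -56.839 194.569] turn [-0.13  -0.094  0.38 ]
```

Request:
{"name": "step_arm", "arguments": {"motion": [{"grip": 0, "x": 420, "y": -57, "z": 25, "az": 0}, {"grip": 0, "x": 420, "y": -57, "z": 25, "az": 0}, {"grip": 0, "x": 420, "y": -57, "z": 25, "az": 0}, {"grip": 0, "x": 420, "y": -57, "z": 25, "az": 0}, {"grip": 0, "x": 420, "y": -57, "z": 25, "az": 0}, {"grip": 0, "x": 420, "y": -57, "z": 25, "az": 0}, {"grip": 0, "x": 420, "y": -57, "z": 25, "az": 0}, {"grip": 0, "x": 420, "y": -57, "z": 25, "az": 0}, {"grip": 0, "x": 420, "y": -57, "z": 25, "az": 0}, {"grip": 0, "x": 420, "y": -57, "z": 25, "az": 0}, {"grip": 0, "x": 420, "y": -57, "z": 25, "az": 0}, {"grip": 0, "x": 420, "y": -57, "z": 25, "az": 0}]}}

```text
invalid input
```

```bash
python3 -c "
from h import *
go((444,341.5,180,-24),(444,341.5,11,-24))"
```

```text
t 1.1 tcp [328.302 -66.036 204.747] yaw_y -23.61957697870188 q1,q6 deg [-11.487 102.132] gap 85.34618025112786 F [ 0.459 -0.69   0.094]
(444, 341.5, 180, np.float64(-24.0)) shift [419.709 -57.223  25.569] turn [-0.13  -0.094  0.38 ]
(444, 341.5, 11, np.float64(-24.0)) shift [419.43  -56.839 194.569] turn [-0.13  -0.094  0.38 ]
```

All keys are needed in every row.

Request:
{"name": "step_arm", "arguments": {"motion": [{"grip": 0, "x": 420, "y": -57, "z": 25, "ax": 0, "ay": 0, "az": 0}, {"grip": 0, "x": 420, "y": -57, "z": 25, "ax": 0, "ay": 0, "az": 0}, {"grip": 0, "x": 420, "y": -57, "z": 25, "ax": 0, "ay": 0, "az": 0}, {"grip": 0, "x": 420, "y": -57, "z": 25, "ax": 0, "ay": 0, "az": 0}, {"grip": 0, "x": 420, "y": -57, "z": 25, "ax": 0, "ay": 0, "az": 0}, {"grip": 0, "x": 420, "y": -57, "z": 25, "ax": 0, "ay": 0, "az": 0}, {"grip": 0, "x": 420, "y": -57, "z": 25, "ax": 0, "ay": 0, "az": 0}, {"grip": 0, "x": 420, "y": -57, "z": 25, "ax": 0, "ay": 0, "az": 0}, {"grip": 0, "x": 420, "y": -57, "z": 25, "ax": 0, "ay": 0, "az": 0}, {"grip": 0, "x": 420, "y": -57, "z": 25, "ax": 0, "ay": 0, "az": 0}, {"grip": 0, "x": 420, "y": -57, "z": 25, "ax": 0, "ay": 0, "az": 0}, {"grip": 0, "x": 420, "y": -57, "z": 25, "ax": 0, "ay": 0, "az": 0}]}}

```text
time: 2.1
ee_pos: [446.1, 343.5, 179.4]
ee_rot: [-0.001, 0.836, 0.548, 0.0]
wrist_force: [-0.1, -1.2, -0.2]
finger_gap: 85.6
```

```bash
python3 -c "
from h import *
go((444,341.5,180,-24),(444,341.5,11,-24))"
```

```text
t 2.1 tcp [446.08  343.457 179.445] yaw_y -23.530797225049422 q1,q6 deg [ 37.509 151.04 ] gap 85.62754519014719 F [-0.116 -1.221 -0.223]
(444, 341.5, 180, np.float64(-24.0)) shift [-2.623 -1.127 -0.557] turn [-0.114 -0.102  0.469]
(444, 341.5, 11, np.float64(-24.0)) shift [ -2.924  -0.79  168.442] turn [-0.114 -0.102  0.469]
```

Request:
{"name": "step_arm", "arguments": {"motion": [{"grip": 0, "x": -3, "y": -1, "z": 40, "ax": 0, "ay": 0, "az": 0}, {"grip": 0, "x": -3, "y": -1, "z": 80, "ax": 0, "ay": 0, "az": 0}, {"grip": 0, "x": -3, "y": -1, "z": 110, "ax": 0, "ay": 0, "az": 0}, {"grip": 0, "x": -3, "y": -1, "z": 135, "ax": 0, "ay": 0, "az": 0}, {"grip": 0, "x": -3, "y": -1, "z": 155, "ax": 0, "ay": 0, "az": 0}, {"grip": 0, "x": -3, "y": -1, "z": 168, "ax": 0, "ay": 0, "az": 0}, {"grip": 0, "x": -3, "y": -1, "z": 168, "ax": 0, "ay": 0, "az": 0}, {"grip": 255, "x": -3, "y": -1, "z": 168, "ax": 0, "ay": 0, "az": 0}, {"grip": 255, "x": -3, "y": -1, "z": 168, "ax": 0, "ay": 0, "az": 0}, {"grip": 255, "x": -3, "y": -1, "z": 168, "ax": 0, "ay": 0, "az": 0}, {"grip": 255, "x": -3, "y": -1, "z": 168, "ax": 0, "ay": 0, "az": 0}, {"grip": 255, "x": -3, "y": -1, "z": 168, "ax": 0, "ay": 0, "az": 0}], "force": 40}}

```text
time: 3.1
ee_pos: [444.9, 341.8, 13.1]
ee_rot: [-0.001, 0.837, 0.548, 0.002]
wrist_force: [0.6, -2.1, 6.8]
finger_gap: 55.2
```

```bash
python3 -c "
from h import *
go((444,341.5,150,-24),(662,-66,150,-24),(662,-66,18,-24))"
```

```text
t 3.1 tcp [444.939 341.767  13.059] yaw_y -23.54925436533122 q1,q6 deg [ 37.47 151.02] gap 55.2405440024776 F [ 0.643 -2.132  6.82 ]
(444, 341.5, 150, np.float64(-24.0)) shift [  -0.113   -0.753 -136.943] turn [-0.    -0.212  0.451]
(662, -66, 150, np.float64(-24.0)) shift [-286.574  361.903 -137.999] turn [-0.    -0.212  0.451]
(662, -66, 18, np.float64(-24.0)) shift [-287.063  361.902   -6.   ] turn [-0.    -0.212  0.451]
```

Request:
{"name": "step_arm", "arguments": {"motion": [{"grip": 255, "x": 0, "y": 0, "z": -20, "ax": 0, "ay": 0, "az": 0}, {"grip": 255, "x": 0, "y": 0, "z": -60, "ax": 0, "ay": 0, "az": 0}, {"grip": 255, "x": 0, "y": 0, "z": -100, "ax": 0, "ay": 0, "az": 0}, {"grip": 255, "x": -22, "y": 28, "z": -138, "ax": 0, "ay": 0, "az": 0}, {"grip": 255, "x": -46, "y": 58, "z": -138, "ax": 0, "ay": 0, "az": 0}, {"grip": 255, "x": -70, "y": 88, "z": -138, "ax": 0, "ay": 0, "az": 0}, {"grip": 255, "x": -94, "y": 118, "z": -138, "ax": 0, "ay": 0, "az": 0}, {"grip": 255, "x": -118, "y": 148, "z": -138, "ax": 0, "ay": 0, "az": 0}, {"grip": 255, "x": -142, "y": 178, "z": -138, "ax": 0, "ay": 0, "az": 0}, {"grip": 255, "x": -166, "y": 208, "z": -138, "ax": 0, "ay": 0, "az": 0}, {"grip": 255, "x": -190, "y": 238, "z": -138, "ax": 0, "ay": 0, "az": 0}, {"grip": 255, "x": -190, "y": 238, "z": -138, "ax": 0, "ay": 0, "az": 0}]}}

```text
time: 4.1
ee_pos: [590.4, 66.0, 150.6]
ee_rot: [0.001, 0.838, 0.545, 0.002]
wrist_force: [1.4, -0.1, -1.4]
finger_gap: 55.1
```

```bash
python3 -c "
from h import *
go((662,-66,150,-24),(662,-66,20,-24))
im,d=ctrl.get_image('top'); cv2.imwrite('pics/top1.png',im)
im,d=ctrl.get_image('scene'); cv2.imwrite('pics/scene1.png',im)"
```

```text
t 4.1 tcp [590.416  65.968 150.578] yaw_y -23.942645340502768 q1,q6 deg [  6.395 120.337] gap 55.118365600611575 F [ 1.376 -0.08  -1.379]
(662, -66, 150, np.float64(-24.0)) shift [-91.564 118.976   0.952] turn [ 0.27  -0.117  0.058]
(662, -66, 20, np.float64(-24.0)) shift [-91.829 118.363 130.951] turn [ 0.27  -0.117  0.058]
```

View pics/scene1.png

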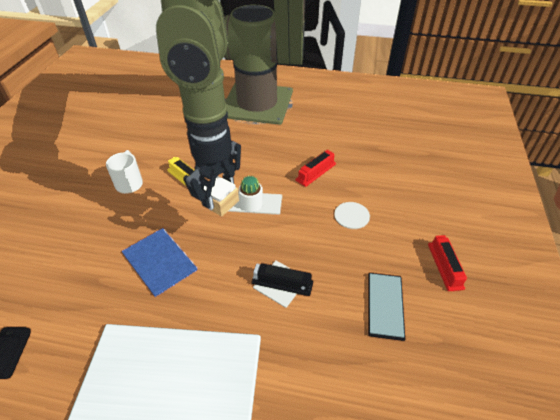

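Picture 5: the box is held level at (222,193) and the round mat is bare at (352,215). Setting the box on the notebook.

Request:
{"name": "step_arm", "arguments": {"motion": [{"grip": 255, "x": -24, "y": 31, "z": 0, "ax": 0, "ay": 0, "az": 0}, {"grip": 255, "x": -48, "y": 62, "z": 0, "ax": 0, "ay": 0, "az": 0}, {"grip": 255, "x": -72, "y": 93, "z": 15, "ax": 0, "ay": 0, "az": 0}, {"grip": 255, "x": -92, "y": 119, "z": 40, "ax": 0, "ay": 0, "az": 0}, {"grip": 255, "x": -92, "y": 119, "z": 70, "ax": 0, "ay": 0, "az": 0}, {"grip": 255, "x": -92, "y": 119, "z": 95, "ax": 0, "ay": 0, "az": 0}, {"grip": 255, "x": -92, "y": 119, "z": 115, "ax": 0, "ay": 0, "az": 0}, {"grip": 255, "x": -92, "y": 119, "z": 123, "ax": 0, "ay": 0, "az": 0}, {"grip": 255, "x": -92, "y": 119, "z": 127, "ax": 0, "ay": 0, "az": 0}, {"grip": 255, "x": -92, "y": 119, "z": 130, "ax": 0, "ay": 0, "az": 0}, {"grip": 255, "x": -92, "y": 119, "z": 131, "ax": 0, "ay": 0, "az": 0}, {"grip": 255, "x": -92, "y": 119, "z": 131, "ax": 0, "ay": 0, "az": 0}]}}

```text
time: 5.2
ee_pos: [660.4, -60.6, 20.2]
ee_rot: [-0.001, 0.837, 0.547, 0.002]
wrist_force: [-0.2, 0.5, -1.4]
finger_gap: 55.2
```

```bash
python3 -c "
from h import *
go((662,-66,20,-24),(662,-66,19,-24))"
```

```text
t 5.2 tcp [660.442 -60.564  20.189] yaw_y -23.680070271704505 q1,q6 deg [ -5.347 108.333] gap 55.21556595788034 F [-0.186  0.482 -1.381]
(662, -66, 20, np.float64(-24.0)) shift [-4.353  3.609  0.175] turn [ 0.102 -0.27   0.32 ]
(662, -66, 19, np.float64(-24.0)) shift [-4.358  3.607  1.175] turn [ 0.102 -0.27   0.32 ]
```

Not yet touching. I lower 2 mm, open and rise.

Request:
{"name": "step_arm", "arguments": {"motion": [{"grip": 255, "x": 0, "y": 0, "z": 1.5, "ax": 0, "ay": 0, "az": 0}, {"grip": 255, "x": 0, "y": 0, "z": 1.5, "ax": 0, "ay": 0, "az": 0}, {"grip": 0, "x": 0, "y": 0, "z": 1.5, "ax": 0, "ay": 0, "az": 0}, {"grip": 0, "x": 0, "y": 0, "z": 1.5, "ax": 0, "ay": 0, "az": 0}, {"grip": 0, "x": 0, "y": 0, "z": 1.5, "ax": 0, "ay": 0, "az": 0}, {"grip": 0, "x": 0, "y": 0, "z": 1.5, "ax": 0, "ay": 0, "az": 0}, {"grip": 0, "x": 0, "y": 0, "z": -15, "ax": 0, "ay": 0, "az": 0}, {"grip": 0, "x": 0, "y": 0, "z": -45, "ax": 0, "ay": 0, "az": 0}, {"grip": 0, "x": 0, "y": 0, "z": -80, "ax": 0, "ay": 0, "az": 0}, {"grip": 0, "x": 0, "y": 0, "z": -120, "ax": 0, "ay": 0, "az": 0}, {"grip": 0, "x": 0, "y": 0, "z": -130, "ax": 0, "ay": 0, "az": 0}, {"grip": 0, "x": 0, "y": 0, "z": -130, "ax": 0, "ay": 0, "az": 0}]}}

```text
time: 6.2
ee_pos: [663.2, -61.4, 155.3]
ee_rot: [0.002, 0.837, 0.547, 0.006]
wrist_force: [1.2, -0.1, 0.3]
finger_gap: 85.5
```

```bash
cat > look.py <<'E'
from h import *
import sys
tag=sys.argv[1]
for n in("top","scene"):
    im,d=ctrl.get_image(n); cv2.imwrite(f"pics/{n}_{tag}.png",im); np.save(f"{n}_d.npy",d)
    P=cloud(n,d); hsv=cv2.cvtColor(im,cv2.COLOR_BGR2HSV)
    w=(P[...,0]>380)&(P[...,0]<760)&(P[...,1]>-160)&(P[...,1]<420)
    m=matmask(n,im,d)
    def rep(name,mask,lo,area,zpl=None):
        cs,_=cv2.findContours(cv2.morphologyEx((mask&w).astype(np.uint8),cv2.MORPH_OPEN,np.ones((2,2))),cv2.RETR_EXTERNAL,cv2.CHAIN_APPROX_NONE)
        for c in cs:
            if cv2.contourArea(c)<area: continue
            mm=np.zeros(d.shape,np.uint8); cv2.drawContours(mm,[c],-1,1,-1); mm=(mm>0)&mask
            p=P[mm]; v,u=np.nonzero(mm); z=zpl or np.median(p[:,2]); q=plane(n,np.c_[u,v],z)[:,:2]
            print(n,name,"px",c.mean((0,1)).round(),"z",round(float(np.median(p[:,2])),1),rect(q),"circ",np.round(cv2.minEnclosingCircle(np.float32(q))[0],1))
    z=P[...,2]; S,V,H=hsv[...,1],hsv[...,2],hsv[...,0]
    rep("mat",m>0,0,60,4.5)
    rep("paper",(S<75)&(V>110)&(z>40)&(z<65),0,60)
    rep("black",(V<60)&(z>33)&(z<55),0,100)
    rep("green",(H>40)&(H<90)&(S>60)&(z>50)&(z<100),0,40)
E
python3 -c "
from h import *
go((452,93,180,6),(452,93,20,6))"; python3 look.py 2
```

```text
t 6.2 tcp [663.249 -61.38  155.322] yaw_y -23.68535243275055 q1,q6 deg [ -5.396 108.289] gap 85.46742655876653 F [ 1.25  -0.078  0.269]
(452, 93, 180, np.float64(6.0)) shift [  56.724 -255.191  -26.99 ] turn [  0.717  -0.271 -29.683]
(452, 93, 20, np.float64(6.0)) shift [  55.493 -256.912  132.996] turn [  0.717  -0.271 -29.683]
top mat px [207. 247.] z 3.6 c=(438.7,343.8) size=83.2x80.8 longaxis=88.6deg circ [437.7 342.8]
top mat px [316. 243.] z 3.6 c=(444.2,86.7) size=154.7x64.5 longaxis=-83.7deg circ [444.1  86.2]
top mat px [260. 165.] z 3.3 c=(632.1,218.9) size=86.0x31.9 longaxis=84.5deg circ [643.7 217.8]
top mat px [261. 139.] z 3.7 c=(705.8,210.4) size=50.4x16.5 longaxis=84.7deg circ [701.8 210.7]
top mat px [182. 152.] z 8.9 c=(678.2,408.9) size=137.2x19.7 longaxis=1.0deg circ [678.  412.1]
top paper px [374. 147.] z 56.3 c=(659.5,-61.7) size=50.6x47.3 longaxis=-23.4deg circ [659.4 -61.3]
top black px [258. 149.] z 45.8 c=(662.8,217.7) size=102.4x27.4 longaxis=88.5deg circ [662.8 217.7]
top green px [315. 235.] z 84.8 c=(449.2,92.3) size=35.4x35.2 longaxis=-1.4deg circ [448
[... 204 characters left out ...]
]
scene mat px [353. 216.] z 4.4 c=(442.1,348.9) size=84.4x82.8 longaxis=-78.9deg circ [441.9 349.6]
scene mat px [270. 205.] z 4.3 c=(443.0,138.8) size=67.5x61.9 longaxis=6.7deg circ [442.5 138. ]
scene mat px [234. 205.] z 4.4 c=(452.1,57.6) size=83.1x67.4 longaxis=-83.7deg circ [452.6  58.2]
scene paper px [158. 248.] z 57.0 c=(664.1,-54.0) size=53.4x51.3 longaxis=66.0deg circ [663.6 -54. ]
scene paper px [253. 195.] z 49.9 c=(462.9,104.8) size=61.3x43.5 longaxis=-51.6deg circ [456.4 100.8]
scene black px [285. 276.] z 46.0 c=(674.6,224.4) size=106.5x32.2 longaxis=87.2deg circ [674.2 224.3]
scene green px [251. 186.] z 80.9 c=(462.5,99.9) size=51.2x38.1 longaxis=25.1deg circ [461.1 101. ]
```

Request:
{"name": "step_arm", "arguments": {"motion": [{"grip": 0, "x": 56, "y": -256, "z": -25, "ax": 0.7, "ay": -0.3, "az": -30}, {"grip": 0, "x": 56, "y": -256, "z": -25, "ax": 0.7, "ay": -0.3, "az": -30}, {"grip": 0, "x": 56, "y": -256, "z": -25, "ax": 0.7, "ay": -0.3, "az": -30}, {"grip": 0, "x": 56, "y": -256, "z": -25, "ax": 0.7, "ay": -0.3, "az": -30}, {"grip": 0, "x": 56, "y": -256, "z": -25, "ax": 0.7, "ay": -0.3, "az": -30}, {"grip": 0, "x": 56, "y": -256, "z": -25, "ax": 0.7, "ay": -0.3, "az": -30}, {"grip": 0, "x": 56, "y": -256, "z": -25, "ax": 0.7, "ay": -0.3, "az": -30}, {"grip": 0, "x": 56, "y": -256, "z": -25, "ax": 0.7, "ay": -0.3, "az": -30}, {"grip": 0, "x": 56, "y": -256, "z": -25, "ax": 0.7, "ay": -0.3, "az": -30}, {"grip": 0, "x": 56, "y": -256, "z": -25, "ax": 0.7, "ay": -0.3, "az": -30}]}}

```text
time: 7.13
ee_pos: [448.8, 92.5, 174.1]
ee_rot: [-0.003, 0.667, 0.745, -0.003]
wrist_force: [0.2, -0.3, -0.9]
finger_gap: 85.3
```

```bash
python3 -c "
from h import *
go((451,92,20,6))"
```

```text
t 7.1333 tcp [448.808  92.507 174.086] yaw_y 6.289496196964752 q1,q6 deg [11.591 95.301] gap 85.28908993316902 F [ 0.186 -0.343 -0.861]
(451, 92, 20, np.float64(6.0)) shift [ -0.834   3.468 154.061] turn [-0.5   -0.032  0.289]
```

Request:
{"name": "step_arm", "arguments": {"motion": [{"grip": 0, "x": -1, "y": 3.5, "z": 35, "ax": -0.5, "ay": 0, "az": 0}, {"grip": 0, "x": -1, "y": 3.5, "z": 70, "ax": -0.5, "ay": 0, "az": 0}, {"grip": 0, "x": -1, "y": 3.5, "z": 100, "ax": -0.5, "ay": 0, "az": 0}, {"grip": 0, "x": -1, "y": 3.5, "z": 125, "ax": -0.5, "ay": 0, "az": 0}, {"grip": 0, "x": -1, "y": 3.5, "z": 142, "ax": -0.5, "ay": 0, "az": 0}, {"grip": 0, "x": -1, "y": 3.5, "z": 151, "ax": -0.5, "ay": 0, "az": 0}, {"grip": 0, "x": -1, "y": 3.5, "z": 153, "ax": -0.5, "ay": 0, "az": 0}, {"grip": 0, "x": -1, "y": 3.5, "z": 153, "ax": -0.5, "ay": 0, "az": 0}]}}

```text
time: 7.8
ee_pos: [451.6, 91.3, 20.5]
ee_rot: [-0.0, 0.668, 0.744, -0.0]
wrist_force: [0.4, -0.1, 0.1]
finger_gap: 85.5
```

```bash
python3 -c "
from h import *
go((451,92,20,6))
a=[ctrl.get_image(n)[0] for n in('top','scene')]
cv2.imwrite('pics/pot1.png',np.hstack([cv2.resize(a[0][190:290,260:380],(400,333),interpolation=2),cv2.resize(a[1][140:240,190:310],(400,333),interpolation=2)]))"
```

```text
t 7.8 tcp [451.595  91.309  20.483] yaw_y 6.225500862319028 q1,q6 deg [11.412 95.186] gap 85.46554865081792 F [ 0.413 -0.067  0.148]
(451, 92, 20, np.float64(6.0)) shift [ 0.751 -0.517  0.483] turn [-0.058 -0.022  0.225]
```

View pics/pot1.png

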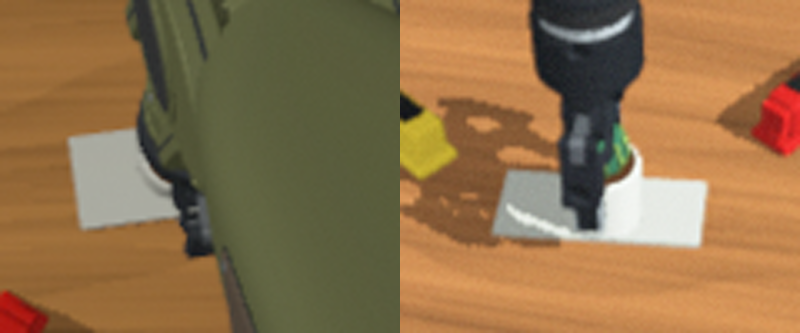

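Picture 6: the open fingers straddle the pot, but the front finger at crop (582,180) sits left of the pot centre, around (598,200). I recheck the pot's centre from its rim.

```bash
python3 - <<'E'
from h import *
print("top rim", plane("top",[314.2,235],58))
for n in("top","scene"):
    im=cv2.imread(f"pics/{n}0.png"); P=cloud(n,np.load(n+"_d0.npy"))
    b=dict(top=(294,212,338,258),scene=(230,168,272,216))[n]
    Q=P[b[1]:b[3],b[0]:b[2]].reshape(-1,3)
    for lo,hi in((52,64),(15,50),(25,95)):
        q=Q[(Q[:,2]>lo)&(Q[:,2]<hi)][:,:2]; 
        # circle of known-free radius by least squares on hull
        h=cv2.convexHull(np.float32(q))[:,0]; A=np.c_[2*h,np.ones(len(h))]; s=np.linalg.lstsq(A,(h**2).sum(1),rcond=None)[0]
        print(n,lo,hi,len(q),"bbox",q.min(0),q.max(0),"fit",s[:2],np.sqrt(s[2]+s[0]**2+s[1]**2))
print(proj("scene",[[451.6,91.3,60]]),proj("top",[[451.6,91.3,60]]))
E
```

```text
top rim [[450.722  92.093  58.   ]]
top 52 64 219 bbox [424.166  65.26 ] [481.214 119.685] fit [452.8    91.995] 28.238219020627394
top 15 50 40 bbox [424.308  72.779] [454.113 120.311] fit [452.661  91.763] 28.599414409462312
top 25 95 537 bbox [424.166  64.359] [481.214 119.685] fit [452.635  91.63 ] 28.556400505824783
scene 52 64 173 bbox [427.947  67.047] [480.811 123.607] fit [452.077  95.539] 28.48015498229437
scene 15 50 228 bbox [441.211  68.428] [481.749 123.228] fit [453.236  95.468] 28.46375665766956
scene 25 95 597 bbox [427.947  67.047] [481.749 123.607] fit [454.277  96.006] 27.77114569046566
[[248.118 187.504]] [[314.599 234.479]]
```

Request:
{"name": "step_arm", "arguments": {"motion": [{"grip": 0, "x": 2, "y": 0.5, "z": 0, "ax": 0, "ay": 0, "az": 0}, {"grip": 60, "x": 2, "y": 0.5, "z": 0, "ax": 0, "ay": 0, "az": 0}, {"grip": 255, "x": 2, "y": 0.5, "z": 0, "ax": 0, "ay": 0, "az": 0}, {"grip": 255, "x": 2, "y": 0.5, "z": 0, "ax": 0, "ay": 0, "az": 0}, {"grip": 255, "x": 2, "y": 0.5, "z": 0, "ax": 0, "ay": 0, "az": 0}, {"grip": 255, "x": 2, "y": 0.5, "z": 0, "ax": 0, "ay": 0, "az": 0}, {"grip": 255, "x": 2, "y": 0.5, "z": 0, "ax": 0, "ay": 0, "az": 0}, {"grip": 255, "x": 2, "y": 0.5, "z": 0, "ax": 0, "ay": 0, "az": 0}], "force": 40}}

```text
time: 8.57
ee_pos: [453.5, 94.1, 22.8]
ee_rot: [0.001, 0.667, 0.745, 0.002]
wrist_force: [0.8, 1.1, 5.5]
finger_gap: 57.2
```

```bash
python3 -c "
from h import *
go((452,93,140,6),(440,345,140,6),(440,345,22,6))"
```

```text
t 8.5667 tcp [453.471  94.086  22.785] yaw_y 6.266353493559741 q1,q6 deg [11.697 95.43 ] gap 57.203216495382804 F [0.826 1.091 5.492]
(452, 93, 140, np.float64(6.0)) shift [  -0.806   -1.158 -117.221] turn [ 0.207 -0.056  0.266]
(440, 345, 140, np.float64(6.0)) shift [ 250.998   14.42  -116.922] turn [ 0.207 -0.056  0.266]
(440, 345, 22, np.float64(6.0)) shift [250.884  13.994   1.078] turn [ 0.207 -0.056  0.266]
```

Request:
{"name": "step_arm", "arguments": {"motion": [{"grip": 255, "x": 0, "y": 0, "z": -15, "ax": 0, "ay": 0, "az": 0}, {"grip": 255, "x": 0, "y": 0, "z": -40, "ax": 0, "ay": 0, "az": 0}, {"grip": 255, "x": 10, "y": 0, "z": -70, "ax": 0, "ay": 0, "az": 0}, {"grip": 255, "x": 35, "y": 3, "z": -95, "ax": 0, "ay": 0, "az": 0}, {"grip": 255, "x": 65, "y": 5, "z": -100, "ax": 0, "ay": 0, "az": 0}, {"grip": 255, "x": 95, "y": 7, "z": -100, "ax": 0, "ay": 0, "az": 0}, {"grip": 255, "x": 125, "y": 9, "z": -100, "ax": 0, "ay": 0, "az": 0}, {"grip": 255, "x": 155, "y": 11, "z": -100, "ax": 0, "ay": 0, "az": 0}, {"grip": 255, "x": 185, "y": 13, "z": -100, "ax": 0, "ay": 0, "az": 0}, {"grip": 255, "x": 215, "y": 14, "z": -100, "ax": 0, "ay": 0, "az": 0}, {"grip": 255, "x": 240, "y": 14, "z": -100, "ax": 0, "ay": 0, "az": 0}, {"grip": 255, "x": 251, "y": 14, "z": -95, "ax": 0, "ay": 0, "az": 0}]}}

```text
time: 9.57
ee_pos: [439.7, 348.7, 118.5]
ee_rot: [0.0, 0.666, 0.746, 0.003]
wrist_force: [0.6, -0.0, -3.0]
finger_gap: 57.3
```

```bash
python3 -c "
from h import *
go((440,345,118,6),(440,345,23,6))"
```

```text
t 9.5667 tcp [439.651 348.687 118.473] yaw_y 6.437170147956931 q1,q6 deg [ 38.413 121.976] gap 57.251029930267975 F [ 0.587 -0.021 -3.022]
(440, 345, 118, np.float64(6.0)) shift [-3.705 -0.069  0.459] turn [ 0.299 -0.198  0.438]
(440, 345, 23, np.float64(6.0)) shift [-4.031 -0.566 95.458] turn [ 0.299 -0.198  0.438]
```

Request:
{"name": "step_arm", "arguments": {"motion": [{"grip": 255, "x": -4, "y": 0, "z": 20, "ax": 0, "ay": 0, "az": 0}, {"grip": 255, "x": -4, "y": 0, "z": 45, "ax": 0, "ay": 0, "az": 0}, {"grip": 255, "x": -4, "y": 0, "z": 65, "ax": 0, "ay": 0, "az": 0}, {"grip": 255, "x": -4, "y": 0, "z": 80, "ax": 0, "ay": 0, "az": 0}, {"grip": 255, "x": -4, "y": 0, "z": 88, "ax": 0, "ay": 0, "az": 0}, {"grip": 255, "x": -4, "y": 0, "z": 92, "ax": 0, "ay": 0, "az": 0}, {"grip": 255, "x": -4, "y": 0, "z": 93, "ax": 0, "ay": 0, "az": 0}, {"grip": 255, "x": -4, "y": 0, "z": 93, "ax": 0, "ay": 0, "az": 0}]}}

```text
time: 10.23
ee_pos: [440.9, 345.1, 25.8]
ee_rot: [0.001, 0.666, 0.746, 0.003]
wrist_force: [0.4, 1.0, -2.2]
finger_gap: 57.2
```

```bash
python3 -c "
from h import *
go((440,345,118,6),(440,345,23,6))"
```

```text
t 10.2333 tcp [440.853 345.093  25.788] yaw_y 6.426655355235895 q1,q6 deg [ 38.05  121.622] gap 57.19975151128071 F [ 0.418  1.038 -2.211]
(440, 345, 118, np.float64(6.0)) shift [  0.336  -0.336 -92.214] turn [ 0.323 -0.208  0.427]
(440, 345, 23, np.float64(6.0)) shift [-0.007 -0.874  2.783] turn [ 0.323 -0.208  0.427]
```

Request:
{"name": "step_arm", "arguments": {"motion": [{"grip": 255, "x": 0, "y": -0.8, "z": 2, "ax": 0, "ay": 0, "az": 0}, {"grip": 255, "x": 0, "y": -0.8, "z": 3, "ax": 0, "ay": 0, "az": 0}, {"grip": 255, "x": 0, "y": -0.8, "z": 3, "ax": 0, "ay": 0, "az": 0}, {"grip": 0, "x": 0, "y": -0.8, "z": 3, "ax": 0, "ay": 0, "az": 0}, {"grip": 0, "x": 0, "y": -0.8, "z": 3, "ax": 0, "ay": 0, "az": 0}, {"grip": 0, "x": 0, "y": -0.8, "z": 3, "ax": 0, "ay": 0, "az": 0}, {"grip": 0, "x": 0, "y": -0.8, "z": 3, "ax": 0, "ay": 0, "az": 0}, {"grip": 0, "x": 0, "y": -0.8, "z": -15, "ax": 0, "ay": 0, "az": 0}, {"grip": 0, "x": 0, "y": -0.8, "z": -45, "ax": 0, "ay": 0, "az": 0}, {"grip": 0, "x": 0, "y": -0.8, "z": -80, "ax": 0, "ay": 0, "az": 0}, {"grip": 0, "x": 0, "y": -0.8, "z": -120, "ax": 0, "ay": 0, "az": 0}, {"grip": 0, "x": 0, "y": -0.8, "z": -130, "ax": 0, "ay": 0, "az": 0}]}}

```text
time: 11.23
ee_pos: [442.2, 346.7, 162.2]
ee_rot: [0.001, 0.666, 0.746, 0.008]
wrist_force: [0.2, 0.8, 1.2]
finger_gap: 85.4
```

```bash
python3 -c "
from h import *
go((667,215,150,-3),(667,215,14,-3))"; python3 look.py 3
```

```text
t 11.2333 tcp [442.204 346.682 162.173] yaw_y 6.423538488365225 q1,q6 deg [ 38.093 121.666] gap 85.43008180463667 F [0.204 0.843 1.219]
(667, 215, 150, np.float64(-3.0)) shift [-156.133  208.459   13.744] turn [ 0.768 -0.573  9.427]
(667, 215, 14, np.float64(-3.0)) shift [-157.336  206.534  149.725] turn [ 0.768 -0.573  9.427]
top mat px [316. 241.] z 3.5 c=(444.3,86.7) size=154.8x64.6 longaxis=-83.6deg circ [444.1  86.2]
top mat px [260. 165.] z 3.1 c=(632.1,218.9) size=86.0x31.9 longaxis=84.5deg circ [643.2 217.8]
top mat px [261. 139.] z 3.4 c=(705.8,210.3) size=50.1x16.5 longaxis=84.7deg circ [700.5 210.7]
top mat px [181. 151.] z 8.8 c=(679.4,409.0) size=135.1x19.7 longaxis=1.2deg circ [679.3 413.3]
top paper px [377. 146.] z 56.5 c=(659.3,-62.0) size=50.6x48.2 longaxis=-23.4deg circ [660.3 -62.1]
top black px [399. 258.] z 42.9 c=(394.6,-98.1) size=70.8x15.1 longaxis=56.9deg circ [395.6 -98.7]
top black px [258. 149.] z 45.6 c=(662.9,217.7) size=102.4x27.4 longaxis=88.5deg circ [662.9 217.7]
scene mat px [276. 294.] z 4.1 c=(701.6,205.5) size=87.3x35.3 longaxis=86.7deg circ [689.4 206.2]
scene mat px [375. 303.] z 9.4 c=(675.4,415.8) size=139.3x19.1 longaxis=2.8deg circ [675.7 409.5]
scene mat px [353. 220.] z 4.1 c=(453.6,350.2) size=81.1x62.3 longaxis=-87.1deg circ [444.4 350.6]
scene mat px [251. 203.] z 4.5 c=(448.1,92.9) size=154.1x67.4 longaxis=-83.1deg circ [447.3  92.7]
scene paper px [158. 248.] z 57.2 c=(664.3,-53.9) size=53.4x51.3 longaxis=66.2deg circ [663.8 -53.9]
scene paper px [353. 207.] z 51.0 c=(458.1,346.6) size=53.3x38.4 longaxis=86.5deg circ [450.5 346.7]
scene black px [285. 276.] z 46.1 c=(674.6,224.2) size=105.9x32.0 longaxis=87.2deg circ [674.2 224.3]
scene green px [356. 196.] z 81.5 c=(450.6,347.4) size=48.9x39.9 longaxis=11.1deg circ [450.5 348.2]
```

Request:
{"name": "step_arm", "arguments": {"motion": [{"grip": 0, "x": -156, "y": 208, "z": 14, "ax": 0.7, "ay": -0.5, "az": 9.4}, {"grip": 0, "x": -156, "y": 208, "z": 14, "ax": 0.7, "ay": -0.5, "az": 9.4}, {"grip": 0, "x": -156, "y": 208, "z": 14, "ax": 0.7, "ay": -0.5, "az": 9.4}, {"grip": 0, "x": -156, "y": 208, "z": 14, "ax": 0.7, "ay": -0.5, "az": 9.4}, {"grip": 0, "x": -156, "y": 208, "z": 14, "ax": 0.7, "ay": -0.5, "az": 9.4}, {"grip": 0, "x": -156, "y": 208, "z": 14, "ax": 0.7, "ay": -0.5, "az": 9.4}, {"grip": 0, "x": -156, "y": 208, "z": 14, "ax": 0.7, "ay": -0.5, "az": 9.4}, {"grip": 0, "x": -156, "y": 208, "z": 14, "ax": 0.7, "ay": -0.5, "az": 9.4}, {"grip": 0, "x": -156, "y": 208, "z": 14, "ax": 0.7, "ay": -0.5, "az": 9.4}]}}

```text
time: 12.08
ee_pos: [665.0, 213.8, 144.4]
ee_rot: [-0.001, 0.726, 0.688, -0.002]
wrist_force: [-0.5, 0.4, -0.2]
finger_gap: 85.5
```

```bash
python3 - <<'E'
from h import *
go((667,215,14,-3))
for n,b in dict(top=(184,215,232,272),scene=(330,178,378,236)).items():
    im,d=ctrl.get_image(n); cv2.imwrite(f"pics/{n}_4.png",im); P=cloud(n,d)
    Q=P[b[1]:b[3],b[0]:b[2]].reshape(-1,3)
    def fit(q):
        h=cv2.convexHull(np.float32(q))[:,0]; s=np.linalg.lstsq(np.c_[2*h,np.ones(len(h))],(h**2).sum(1),rcond=None)[0]
        return s[:2],np.sqrt(s[2]+s[0]**2+s[1]**2)
    print(n,"pot",fit(Q[(Q[:,2]>25)&(Q[:,2]<95)][:,:2]))
    m=matmask(n,im,d); mm=np.zeros_like(m); mm[b[1]:b[3],b[0]:b[2]]=m[b[1]:b[3],b[0]:b[2]]
    v,u=np.nonzero(mm); q=plane(n,np.c_[u,v],4.5)[:,:2]; print("   mat",cv2.minEnclosingCircle(np.float32(q)))
a=[cv2.imread(f"pics/{n}_4.png") for n in("top","scene")]
cv2.imwrite('pics/c4.png',np.hstack([cv2.resize(a[0][120:280,170:330],(400,400),interpolation=2),cv2.resize(a[1][170:330,240:400],(400,400),interpolation=2)]))
E
```

```text
t 12.0833 tcp [665.008 213.808 144.4  ] yaw_y -3.047180582187191 q1,q6 deg [ 17.804 110.851] gap 85.50767435695512 F [-0.514  0.39  -0.248]
(667, 215, 14, np.float64(-3.0)) shift [  1.415   2.502 130.389] turn [-0.253  0.052 -0.047]
top pot (array([440.66 , 342.387]), np.float64(28.59125611000096))
   mat ((439.1673278808594, 344.41265869140625), 43.45861053466797)
scene pot (array([443.286, 345.229]), np.float64(26.967998113154465))
   mat ((441.6493225097656, 348.2846984863281), 43.73802185058594)
```

View pics/c4.png

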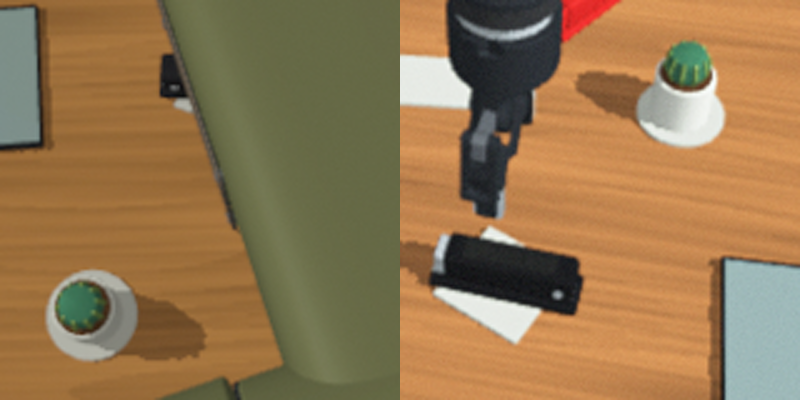

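Picture 7: the pot stands upright at (82,310) in the left crop, about 3 mm from the round mat's centre. The stapler is under the gripper. Descending to grip it.

Request:
{"name": "step_arm", "arguments": {"motion": [{"grip": 0, "x": 1.5, "y": 2.5, "z": 35, "ax": 0, "ay": 0, "az": 0}, {"grip": 0, "x": 1.5, "y": 2.5, "z": 70, "ax": 0, "ay": 0, "az": 0}, {"grip": 0, "x": 1.5, "y": 2.5, "z": 100, "ax": 0, "ay": 0, "az": 0}, {"grip": 0, "x": 1.5, "y": 2.5, "z": 118, "ax": 0, "ay": 0, "az": 0}, {"grip": 0, "x": 1.5, "y": 2.5, "z": 126, "ax": 0, "ay": 0, "az": 0}, {"grip": 0, "x": 1.5, "y": 2.5, "z": 126, "ax": 0, "ay": 0, "az": 0}, {"grip": 255, "x": 1.5, "y": 2.5, "z": 126, "ax": 0, "ay": 0, "az": 0}, {"grip": 255, "x": 1.5, "y": 2.5, "z": 126, "ax": 0, "ay": 0, "az": 0}, {"grip": 255, "x": 1.5, "y": 2.5, "z": 126, "ax": 0, "ay": 0, "az": 0}, {"grip": 255, "x": 1.5, "y": 2.5, "z": 126, "ax": 0, "ay": 0, "az": 0}, {"grip": 255, "x": 1.5, "y": 2.5, "z": 126, "ax": 0, "ay": 0, "az": 0}, {"grip": 255, "x": 1.5, "y": 2.5, "z": 126, "ax": 0, "ay": 0, "az": 0}], "force": 60}}

```text
time: 13.18
ee_pos: [667.5, 216.8, 21.4]
ee_rot: [-0.0, 0.725, 0.689, 0.0]
wrist_force: [0.1, 0.4, 6.4]
finger_gap: 29.0
```

```bash
python3 -c "
from h import *
go((446,89,140,6.3),(446,89,23,6.3))"
```

```text
t 13.1833 tcp [667.542 216.82   21.446] yaw_y -2.922152881759188 q1,q6 deg [ 17.975 110.897] gap 29.023354887385768 F [0.089 0.36  6.436]
(446, 89, 140, np.float64(6.3)) shift [-138.875 -214.787 -118.55 ] turn [-0.021 -0.037 -9.222]
(446, 89, 23, np.float64(6.3)) shift [-138.947 -214.738   -1.55 ] turn [-0.021 -0.037 -9.222]
```

Request:
{"name": "step_arm", "arguments": {"motion": [{"grip": 255, "x": 0, "y": 0, "z": -20, "ax": 0, "ay": 0, "az": 0}, {"grip": 255, "x": 0, "y": 0, "z": -50, "ax": 0, "ay": 0, "az": 0}, {"grip": 255, "x": -10, "y": -16, "z": -70, "ax": 0, "ay": 0, "az": -1}, {"grip": 255, "x": -26, "y": -40, "z": -70, "ax": 0, "ay": 0, "az": -2}, {"grip": 255, "x": -44, "y": -68, "z": -70, "ax": 0, "ay": 0, "az": -3}, {"grip": 255, "x": -62, "y": -96, "z": -70, "ax": 0, "ay": 0, "az": -5}, {"grip": 255, "x": -80, "y": -124, "z": -70, "ax": 0, "ay": 0, "az": -6}, {"grip": 255, "x": -98, "y": -152, "z": -70, "ax": 0, "ay": 0, "az": -7}, {"grip": 255, "x": -116, "y": -180, "z": -70, "ax": 0, "ay": 0, "az": -8}, {"grip": 255, "x": -130, "y": -202, "z": -70, "ax": 0, "ay": 0, "az": -9.2}, {"grip": 255, "x": -139, "y": -215, "z": -70, "ax": 0, "ay": 0, "az": -9.2}, {"grip": 255, "x": -139, "y": -215, "z": -60, "ax": 0, "ay": 0, "az": -9.2}]}}

```text
time: 14.18
ee_pos: [441.0, 86.9, 81.6]
ee_rot: [-0.001, 0.668, 0.744, -0.002]
wrist_force: [0.1, -0.0, -3.9]
finger_gap: 28.9
```

```bash
python3 -c "
from h import *
go((446,89,80,6.3),(446,89,22,6.3))
a=[ctrl.get_image(n)[0] for n in('top','scene')]
cv2.imwrite('pics/st1.png',np.hstack([cv2.resize(a[0][180:300,250:400],(400,320),interpolation=2),cv2.resize(a[1][120:240,180:330],(400,320),interpolation=2)]))"
```

```text
t 14.1833 tcp [440.963  86.904  81.638] yaw_y 6.197785126989415 q1,q6 deg [11.146 94.949] gap 28.894122825088303 F [ 0.134 -0.031 -3.925]
(446, 89, 80, np.float64(6.3)) shift [1.541 5.241 1.614] turn [-0.259  0.019 -0.102]
(446, 89, 22, np.float64(6.3)) shift [ 1.56   5.504 59.613] turn [-0.259  0.019 -0.102]
```

View pics/st1.png

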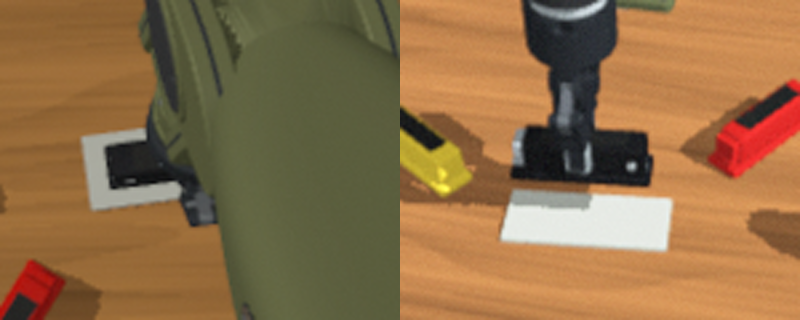

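Picture 8: the stapler hangs level above the oblong mat and lies along it. Lowering it.

Request:
{"name": "step_arm", "arguments": {"motion": [{"grip": 255, "x": 1.5, "y": 5, "z": 15, "ax": 0, "ay": 0, "az": 0}, {"grip": 255, "x": 1.5, "y": 5, "z": 32, "ax": 0, "ay": 0, "az": 0}, {"grip": 255, "x": 1.5, "y": 5, "z": 45, "ax": 0, "ay": 0, "az": 0}, {"grip": 255, "x": 1.5, "y": 5, "z": 53, "ax": 0, "ay": 0, "az": 0}, {"grip": 255, "x": 1.5, "y": 5, "z": 57, "ax": 0, "ay": 0, "az": 0}, {"grip": 255, "x": 1.5, "y": 5, "z": 58, "ax": 0, "ay": 0, "az": 0}, {"grip": 255, "x": 1.5, "y": 5, "z": 58, "ax": 0, "ay": 0, "az": 0}]}}

```text
time: 14.87
ee_pos: [448.3, 90.3, 22.4]
ee_rot: [-0.001, 0.668, 0.745, -0.001]
wrist_force: [-0.7, -0.6, -3.9]
finger_gap: 28.8
```

```bash
python3 -c "
from h import *
go((446,89,22,6.3))"
```

```text
t 14.8667 tcp [448.265  90.266  22.372] yaw_y 6.237800202148808 q1,q6 deg [11.354 95.116] gap 28.807846183778175 F [-0.681 -0.646 -3.925]
(446, 89, 22, np.float64(6.3)) shift [-1.013 -2.387  0.38 ] turn [-0.212 -0.026 -0.062]
```

Request:
{"name": "step_arm", "arguments": {"motion": [{"grip": 255, "x": -1, "y": -2, "z": 1, "ax": 0, "ay": 0, "az": 0}, {"grip": 255, "x": -1, "y": -2, "z": 2, "ax": 0, "ay": 0, "az": 0}, {"grip": 255, "x": -1, "y": -2, "z": 2, "ax": 0, "ay": 0, "az": 0}, {"grip": 0, "x": -1, "y": -2, "z": 2, "ax": 0, "ay": 0, "az": 0}, {"grip": 0, "x": -1, "y": -2, "z": 2, "ax": 0, "ay": 0, "az": 0}, {"grip": 0, "x": -1, "y": -2, "z": 2, "ax": 0, "ay": 0, "az": 0}, {"grip": 0, "x": -1, "y": -2, "z": 2, "ax": 0, "ay": 0, "az": 0}, {"grip": 0, "x": -1, "y": -2, "z": -15, "ax": 0, "ay": 0, "az": 0}, {"grip": 0, "x": -1, "y": -2, "z": -45, "ax": 0, "ay": 0, "az": 0}, {"grip": 0, "x": -1, "y": -2, "z": -80, "ax": 0, "ay": 0, "az": 0}, {"grip": 0, "x": -1, "y": -2, "z": -120, "ax": 0, "ay": 0, "az": 0}, {"grip": 0, "x": -1, "y": -2, "z": -130, "ax": 0, "ay": 0, "az": 0}]}}

```text
time: 15.87
ee_pos: [450.2, 89.7, 157.9]
ee_rot: [0.001, 0.668, 0.745, 0.002]
wrist_force: [0.8, 0.4, 0.2]
finger_gap: 85.3
```

```bash
python3 -c "
from h import *
go((661,-60,155,-24),(661,-60,18,-24))"
```

```text
t 15.8667 tcp [450.24   89.729 157.86 ] yaw_y 6.240811196136219 q1,q6 deg [11.239 94.998] gap 85.29899643441509 F [0.836 0.419 0.153]
(661, -60, 155, np.float64(-24.0)) shift [-171.758  193.217    3.635] turn [ 0.268 -0.148 30.241]
(661, -60, 18, np.float64(-24.0)) shift [-171.929  192.515  140.633] turn [ 0.268 -0.148 30.241]
```

Request:
{"name": "step_arm", "arguments": {"motion": [{"grip": 0, "x": -172, "y": 193, "z": 4, "ax": 0, "ay": 0, "az": 30.2}, {"grip": 0, "x": -172, "y": 193, "z": 4, "ax": 0, "ay": 0, "az": 30.2}, {"grip": 0, "x": -172, "y": 193, "z": 4, "ax": 0, "ay": 0, "az": 30.2}, {"grip": 0, "x": -172, "y": 193, "z": 4, "ax": 0, "ay": 0, "az": 30.2}, {"grip": 0, "x": -172, "y": 193, "z": 4, "ax": 0, "ay": 0, "az": 30.2}, {"grip": 0, "x": -172, "y": 193, "z": 4, "ax": 0, "ay": 0, "az": 30.2}, {"grip": 0, "x": -172, "y": 193, "z": 4, "ax": 0, "ay": 0, "az": 30.2}, {"grip": 0, "x": -172, "y": 193, "z": 4, "ax": 0, "ay": 0, "az": 30.2}, {"grip": 0, "x": -172, "y": 193, "z": 4, "ax": 0, "ay": 0, "az": 30.2}, {"grip": 0, "x": -172, "y": 193, "z": 4, "ax": 0, "ay": 0, "az": 30.2}]}}

```text
time: 16.7
ee_pos: [659.5, -59.7, 154.2]
ee_rot: [-0.0, 0.838, 0.545, 0.002]
wrist_force: [-0.3, 0.6, -0.2]
finger_gap: 85.3
```

```bash
python3 -c "
from h import *
go((661,-60,18,-24))"; python3 look.py 5
```

```text
t 16.7 tcp [659.541 -59.696 154.208] yaw_y -23.94050631040019 q1,q6 deg [ -5.243 108.697] gap 85.3463880977452 F [-0.295  0.576 -0.232]
(661, -60, 18, np.float64(-24.0)) shift [ -0.141   1.208 136.21 ] turn [ 0.105 -0.191  0.06 ]
top mat px [210. 249.] z 3.4 c=(433.5,339.2) size=84.8x70.1 longaxis=-48.5deg circ [437.7 342.8]
top mat px [315. 241.] z 3.4 c=(444.3,86.7) size=154.7x64.6 longaxis=-83.7deg circ [444.1  86.2]
top mat px [262. 154.] z 3.4 c=(664.4,209.3) size=83.4x82.0 longaxis=-23.0deg circ [664.6 209.5]
top mat px [181. 151.] z 8.9 c=(678.2,408.9) size=137.3x19.7 longaxis=1.0deg circ [678.1 413.3]
top paper px [209. 244.] z 55.0 c=(438.6,333.8) size=55.0x41.4 longaxis=-4.7deg circ [439.1 339.9]
top paper px [374. 147.] z 56.0 c=(659.6,-61.7) size=50.7x47.4 longaxis=-23.4deg circ [659.5 -61.4]
top black px [316. 239.] z 46.1 c=(443.1,90.7) size=107.0x25.4 longaxis=-83.8deg circ [443.2  90.7]
top green px [203. 243.] z 84.5 c=(437.7,340.1) size=35.6x35.1 longaxis=0.4deg circ [436.8 339.6]
scene mat px [375. 301.] z 9.5 c=(675.6,414.9) size=139.6x19.3 longaxis=1.9deg circ [675.7 415.2]
scene mat px [282. 284.] z 4.2 c=(667.7,215.0) size=85.8x82.9 longaxis=-23.0deg circ [667.8 215.4]
scene mat px [353. 220.] z 4.3 c=(453.6,350.2) size=81.1x62.3 longaxis=-87.1deg circ [444.4 350.6]
scene mat px [251. 207.] z 4.1 c=(450.3,93.2) size=154.8x65.2 longaxis=-81.7deg circ [447.9  93.2]
scene paper px [158. 248.] z 57.0 c=(664.2,-54.0) size=53.4x51.3 longaxis=66.2deg circ [663.7 -54. ]
scene paper px [354. 207.] z 51.0 c=(457.1,347.2) size=53.6x39.6 longaxis=-89.9deg circ [449.8 347.3]
scene black px [252. 194.] z 45.7 c=(455.3,98.6) size=104.9x32.9 longaxis=-83.3deg circ [454.8  98.5]
scene green px [356. 196.] z 82.7 c=(451.8,347.4) size=48.8x39.8 longaxis=11.1deg circ [451.  345.4]
```

Request:
{"name": "step_arm", "arguments": {"motion": [{"grip": 0, "x": 0, "y": 1, "z": 35, "ax": 0, "ay": 0, "az": 0}, {"grip": 0, "x": 0, "y": 1, "z": 70, "ax": 0, "ay": 0, "az": 0}, {"grip": 0, "x": 0, "y": 1, "z": 100, "ax": 0, "ay": 0, "az": 0}, {"grip": 0, "x": 0, "y": 1, "z": 122, "ax": 0, "ay": 0, "az": 0}, {"grip": 0, "x": 0, "y": 1, "z": 134, "ax": 0, "ay": 0, "az": 0}, {"grip": 0, "x": 0, "y": 1, "z": 136, "ax": 0, "ay": 0, "az": 0}, {"grip": 0, "x": 0, "y": 1, "z": 136, "ax": 0, "ay": 0, "az": 0}, {"grip": 255, "x": 0, "y": 1, "z": 136, "ax": 0, "ay": 0, "az": 0}, {"grip": 255, "x": 0, "y": 1, "z": 136, "ax": 0, "ay": 0, "az": 0}, {"grip": 255, "x": 0, "y": 1, "z": 136, "ax": 0, "ay": 0, "az": 0}, {"grip": 255, "x": 0, "y": 1, "z": 136, "ax": 0, "ay": 0, "az": 0}, {"grip": 255, "x": 0, "y": 1, "z": 136, "ax": 0, "ay": 0, "az": 0}], "force": 40}}

```text
time: 17.8
ee_pos: [662.7, -59.6, 21.0]
ee_rot: [0.001, 0.838, 0.545, 0.004]
wrist_force: [-0.1, -0.3, 6.4]
finger_gap: 55.3
```

```bash
python3 -c "
from h import *
go((666,211,80,-23),(666,211,14,-23))"
```

```text
t 17.8 tcp [662.731 -59.555  21.035] yaw_y -23.899310645732328 q1,q6 deg [ -5.206 108.693] gap 55.305214277408645 F [-0.143 -0.274  6.439]
(666, 211, 80, np.float64(-23.0)) shift [ 248.973 -106.233  -58.433] turn [ 0.377 -0.28  -0.898]
(666, 211, 14, np.float64(-23.0)) shift [ 248.647 -106.665    7.565] turn [ 0.377 -0.28  -0.898]
```

Request:
{"name": "step_arm", "arguments": {"motion": [{"grip": 255, "x": 0, "y": 0, "z": -20, "ax": 0, "ay": 0, "az": 0}, {"grip": 255, "x": 0, "y": 0, "z": -50, "ax": 0, "ay": 0, "az": 0}, {"grip": 255, "x": 15, "y": -6, "z": -70, "ax": 0, "ay": 0, "az": -1}, {"grip": 255, "x": 42, "y": -18, "z": -70, "ax": 0, "ay": 0, "az": -1}, {"grip": 255, "x": 72, "y": -30, "z": -70, "ax": 0, "ay": 0, "az": -1}, {"grip": 255, "x": 102, "y": -43, "z": -70, "ax": 0, "ay": 0, "az": -1}, {"grip": 255, "x": 132, "y": -56, "z": -70, "ax": 0, "ay": 0, "az": -1}, {"grip": 255, "x": 162, "y": -69, "z": -70, "ax": 0, "ay": 0, "az": -1}, {"grip": 255, "x": 192, "y": -82, "z": -70, "ax": 0, "ay": 0, "az": -1}, {"grip": 255, "x": 222, "y": -94, "z": -70, "ax": 0, "ay": 0, "az": -1}, {"grip": 255, "x": 242, "y": -104, "z": -65, "ax": 0, "ay": 0, "az": -1}, {"grip": 255, "x": 249, "y": -106, "z": -60, "ax": 0, "ay": 0, "az": -1}]}}

```text
time: 18.8
ee_pos: [666.1, 215.2, 82.0]
ee_rot: [0.001, 0.832, 0.554, 0.005]
wrist_force: [-0.5, -0.3, -0.9]
finger_gap: 55.4
```

```bash
python3 -c "
from h import *
go((666,211,80,-23),(666,211,15,-23))"
```

```text
t 18.8 tcp [666.062 215.226  81.953] yaw_y -22.663044742340293 q1,q6 deg [ 17.88  130.542] gap 55.38610471179011 F [-0.494 -0.274 -0.867]
(666, 211, 80, np.float64(-23.0)) shift [-3.938  1.558  1.935] turn [ 0.39  -0.413  0.338]
(666, 211, 15, np.float64(-23.0)) shift [-4.405  1.114 66.932] turn [ 0.39  -0.413  0.338]
```

Request:
{"name": "step_arm", "arguments": {"motion": [{"grip": 255, "x": -4, "y": 1, "z": 20, "ax": 0.4, "ay": -0.4, "az": 0}, {"grip": 255, "x": -4, "y": 1, "z": 38, "ax": 0.4, "ay": -0.4, "az": 0}, {"grip": 255, "x": -4, "y": 1, "z": 52, "ax": 0.4, "ay": -0.4, "az": 0}, {"grip": 255, "x": -4, "y": 1, "z": 60, "ax": 0.4, "ay": -0.4, "az": 0}, {"grip": 255, "x": -4, "y": 1, "z": 64, "ax": 0.4, "ay": -0.4, "az": 0}, {"grip": 255, "x": -4, "y": 1, "z": 65, "ax": 0.4, "ay": -0.4, "az": 0}, {"grip": 255, "x": -4, "y": 1, "z": 65, "ax": 0.4, "ay": -0.4, "az": 0}]}}

```text
time: 19.38
ee_pos: [666.4, 211.1, 17.3]
ee_rot: [-0.0, 0.832, 0.554, 0.0]
wrist_force: [0.2, -1.1, -1.0]
finger_gap: 55.4
```

```bash
python3 -c "
from h import *
go((666,211,15,-23))"
```

```text
t 19.3833 tcp [666.401 211.052  17.288] yaw_y -22.693832022868765 q1,q6 deg [ 17.569 130.263] gap 55.35918683990197 F [ 0.201 -1.107 -1.048]
(666, 211, 15, np.float64(-23.0)) shift [-0.204 -0.351  2.287] turn [ 0.015 -0.025  0.306]
```

Request:
{"name": "step_arm", "arguments": {"motion": [{"grip": 255, "x": 0, "y": 0, "z": 1.5, "ax": 0, "ay": 0, "az": 0}, {"grip": 255, "x": 0, "y": 0, "z": 2.5, "ax": 0, "ay": 0, "az": 0}, {"grip": 255, "x": 0, "y": 0, "z": 2.5, "ax": 0, "ay": 0, "az": 0}, {"grip": 0, "x": 0, "y": 0, "z": 2.5, "ax": 0, "ay": 0, "az": 0}, {"grip": 0, "x": 0, "y": 0, "z": 2.5, "ax": 0, "ay": 0, "az": 0}, {"grip": 0, "x": 0, "y": 0, "z": 2.5, "ax": 0, "ay": 0, "az": 0}, {"grip": 0, "x": 0, "y": 0, "z": 2.5, "ax": 0, "ay": 0, "az": 0}, {"grip": 0, "x": 0, "y": 0, "z": -15, "ax": 0, "ay": 0, "az": 0}, {"grip": 0, "x": 0, "y": 0, "z": -45, "ax": 0, "ay": 0, "az": 0}, {"grip": 0, "x": 0, "y": 0, "z": -80, "ax": 0, "ay": 0, "az": 0}, {"grip": 0, "x": 0, "y": 0, "z": -120, "ax": 0, "ay": 0, "az": 0}, {"grip": 0, "x": 0, "y": 0, "z": -150, "ax": 0, "ay": 0, "az": 0}]}}

```text
time: 20.38
ee_pos: [666.9, 211.2, 170.6]
ee_rot: [0.0, 0.832, 0.554, 0.002]
wrist_force: [1.5, -0.5, 0.6]
finger_gap: 85.2
```

```bash
python3 -c "
from h import *
go((450,-200,220,-23))"
```

```text
t 20.3833 tcp [666.899 211.233 170.632] yaw_y -22.689432302050843 q1,q6 deg [ 17.571 130.26 ] gap 85.21769236491231 F [ 1.518 -0.51   0.647]
(450, -200, 220, np.float64(-23.0)) shift [-462.966  -41.371  -50.458] turn [ 0.132 -0.123  0.311]
```

Request:
{"name": "step_arm", "arguments": {"motion": [{"grip": 0, "x": -460, "y": -40, "z": -50, "ax": 0, "ay": 0, "az": 0}, {"grip": 0, "x": -460, "y": -40, "z": -50, "ax": 0, "ay": 0, "az": 0}, {"grip": 0, "x": -460, "y": -40, "z": -50, "ax": 0, "ay": 0, "az": 0}, {"grip": 0, "x": -460, "y": -40, "z": -50, "ax": 0, "ay": 0, "az": 0}, {"grip": 0, "x": -460, "y": -40, "z": -50, "ax": 0, "ay": 0, "az": 0}, {"grip": 0, "x": -460, "y": -40, "z": -50, "ax": 0, "ay": 0, "az": 0}, {"grip": 0, "x": -460, "y": -40, "z": -50, "ax": 0, "ay": 0, "az": 0}, {"grip": 0, "x": -460, "y": -40, "z": -50, "ax": 0, "ay": 0, "az": 0}, {"grip": 0, "x": -460, "y": -40, "z": -50, "ax": 0, "ay": 0, "az": 0}, {"grip": 0, "x": -460, "y": -40, "z": -50, "ax": 0, "ay": 0, "az": 0}, {"grip": 0, "x": -460, "y": -40, "z": -50, "ax": 0, "ay": 0, "az": 0}, {"grip": 0, "x": -460, "y": -40, "z": -50, "ax": 0, "ay": 0, "az": 0}]}}

```text
time: 21.38
ee_pos: [449.8, -202.6, 220.8]
ee_rot: [0.002, 0.834, 0.552, 0.001]
wrist_force: [-0.3, -0.0, -0.9]
finger_gap: 85.3
```

```bash
python3 look.py 6; python3 - <<'E'
from h import *
B={"top":{"sq":(232,128,300,178),"ob":(274,218,356,262),"ro":(184,215,232,272)},
"scene":{"sq":(245,245,318,310),"ob":(212,176,290,218),"ro":(330,178,378,236)}}
for n in B:
  im=cv2.imread(f"pics/{n}_6.png"); d=np.load(n+"_d.npy"); m=matmask(n,im,d); P=cloud(n,d)
  for k,(x0,y0,x1,y1) in B[n].items():
    Q=P[y0:y1,x0:x1].reshape(-1,3); lo,hi={"sq":(43,58),"ob":(38,52),"ro":(25,95)}[k]
    q=Q[(Q[:,2]>lo)&(Q[:,2]<hi)]
    mm=np.zeros_like(m); mm[y0:y1,x0:x1]=m[y0:y1,x0:x1]; v,u=np.nonzero(mm); p=plane(n,np.c_[u,v],4.5)[:,:2]
    print(n,k,"OBJ",rect(q[:,:2]),"\n     MAT",rect(p),cv2.minEnclosingCircle(np.float32(p))[0])
E
python3 -c "
import cv2,numpy as np
a=cv2.imread('pics/top_6.png');b=cv2.imread('pics/scene_6.png')
cv2.imwrite('pics/c6.png',np.hstack([cv2.resize(a[100:300,150:350],(400,400),interpolation=2),cv2.resize(b[150:350,190:390],(400,400),interpolation=2)]))"
```

```text
top mat px [210. 249.] z 3.5 c=(433.6,339.1) size=84.6x70.1 longaxis=-48.5deg circ [438.4 343.1]
top mat px [315. 241.] z 3.6 c=(444.3,86.7) size=154.7x64.6 longaxis=-83.7deg circ [444.1  86.2]
top mat px [261. 156.] z 3.3 c=(664.4,209.4) size=83.1x81.7 longaxis=-23.1deg circ [664.6 209.5]
top mat px [181. 151.] z 8.6 c=(679.1,409.0) size=135.7x19.7 longaxis=1.2deg circ [679.1 407.8]
top paper px [262. 148.] z 50.2 c=(664.7,208.1) size=49.8x47.8 longaxis=-22.4deg circ [665.  207.5]
top black px [399. 258.] z 43.2 c=(394.3,-97.8) size=70.7x15.9 longaxis=56.9deg circ [395.6 -98.6]
top black px [315. 240.] z 45.9 c=(443.3,90.5) size=107.4x25.7 longaxis=-83.7deg circ [444.4  90.7]
top green px [203. 243.] z 84.3 c=(436.9,340.0) size=37.3x35.1 longaxis=0.8deg circ [437. 340.]
scene mat px [375. 313.] z 9.5 c=(698.7,415.1) size=93.1x16.4 longaxis=2.0deg circ [698.6 415.6]
scene mat px [282. 291.] z 4.1 c=(667.8,215.1) size=85.7x82.6 longaxis=-23.0deg circ [668.2 215.3]
scene mat px [352. 220.] z 4.1 c=(453.6,350.2) size=80.9x62.3 longaxis=-87.1deg circ [444.4 350.6]
scene mat px [251. 207.
[... 733 characters left out ...]
6.7x67.3 longaxis=-83.7deg (445.34490966796875, 87.33102416992188)
top ro OBJ c=(440.4,342.1) size=56.7x56.2 longaxis=2.7deg 
     MAT c=(434.8,340.3) size=84.8x73.5 longaxis=-48.4deg (438.93975830078125, 344.435302734375)
scene sq OBJ c=(667.2,211.8) size=54.0x51.8 longaxis=-25.2deg 
     MAT c=(666.8,213.8) size=86.7x85.9 longaxis=-23.0deg (667.2001953125, 214.08082580566406)
scene ob OBJ c=(446.1,89.5) size=120.2x32.6 longaxis=-84.3deg 
     MAT c=(448.8,91.4) size=157.8x68.7 longaxis=-81.8deg (447.40081787109375, 91.40483093261719)
scene ro OBJ c=(444.5,344.4) size=56.9x47.0 longaxis=72.8deg 
     MAT c=(452.0,348.7) size=83.8x65.6 longaxis=-87.4deg (441.9394226074219, 348.3034973144531)
```

View pics/c6.png

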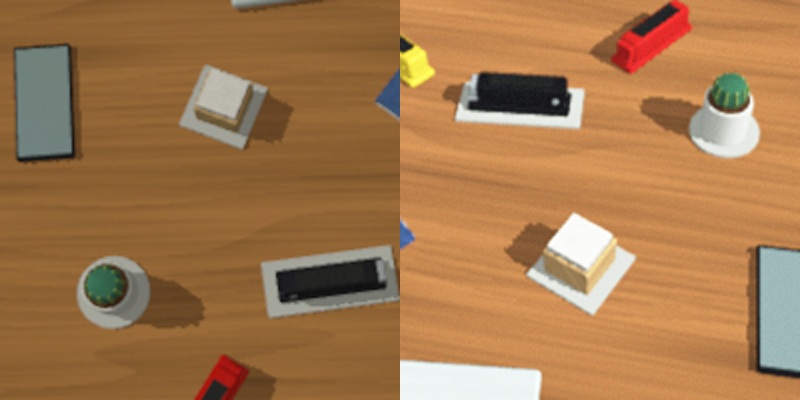

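View pics/scene_6.png

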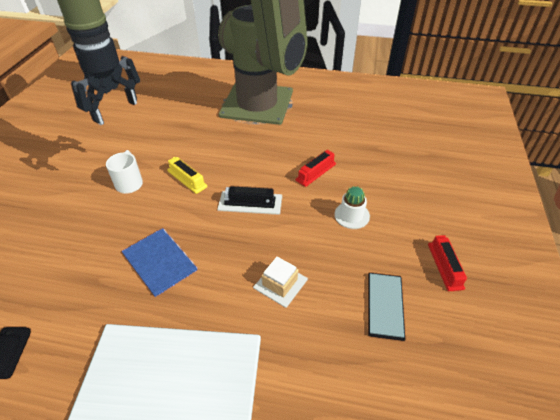

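Pictures 9 and 10: all three things stand centred on their own mats, at scene pixels (252,197), (281,275) and (354,208). The mug (124,172), phone (386,305) and notebook are where they were, and the arm is clear.

```bash
python3 -c "
from h import *
print(ctrl.job_done())"
```

```text
the job is handed in; nothing more can be done
None
```

I handed the job in at about 21.5 s of the 106 s allowed. The memo box waited on the notebook while the pot went to the round mat and the stapler to the oblong one; then the box went onto the square mat.

My last checks from both cameras:

| Thing | Off mat centre (top / scene) | Angle to mat |
|---|---|---|
| Cactus pot | about 3 mm / 5 mm | not applicable |
| Memo box | about 3 mm / 2 mm | within about 2° |
| Stapler | about 3 mm / 3 mm | within about 3° |

- **State at the end:** All three looked upright and were let go, with the gripper well clear of them. The mug and phone look unmoved in the pictures; I did not measure them.
- **Disagreement between views:** The scene camera reads about 3–6 mm higher in y than the top camera. I judged each thing against its mat within the same view, where both agree. The scene camera's pot circle and oblong-mat outline were partly hidden, so those readings are rougher.
- **Refused calls:** Two early move calls were refused because each row needs every key. Neither moved the arm.

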